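# Draw the pump cover down evenly, crisscross

## Task

The pump cover was left half done: three of its four screws have had their first part-turn, to the white mark, and one is still loose, so the cover sits crooked. Tighten (clockwise) the loose screw to its white mark and stop there; then give all four their second part-turn, fully home to the green mark, in crisscross order: one screw, next the one diagonally across from it, and only then the other two, so that the cover seats flat on its gasket. Let go of the screws and leave the things lying around where they are.

Things in the scene. Friction and masses are not known exactly. Their poses are not given: they have to be found in the camera images.
- gasket_centre (a point): centre of the top of the black gasket on the grey pump body, 58 mm above the worktop; z is up. The pump body (190x190x58 mm, with two pipe stubs that reach 131 mm from its centre along its own +x and -x, 13 to 45 mm above the worktop) is bolted to the worktop, in any yaw
- cover_centre (a point): centre of the underside of the dark steel pump cover (186x186x10 mm plate; its shallow dome and centre bolt reach 24 mm above this point; the rest of its top is 10 mm above this point). Seated, this point coincides with gasket_centre. The screws draw the cover down: a corner sinks about 3 mm (its share of the plate's fall) for each radian its screw is turned, so the cover stands tilted by up to 0.03 rad while the screws are uneven
- screw_a (a joint): turn of cover screw a in rad, growing as it is turned clockwise seen from above (tightened): 0 loose, 1.0 at its white mark (first pass), 2.0 fully home against its stop (pointer on its green mark, pointing at the cover's centre). It turns stiffly (0.15 N m) and stays where it is left. Diagonal pairs: a-c and b-d
- screw_a_grip (a point): middle of the grip bar of cover screw a, at (+70, +70) mm in the cover's x, y. The red grip bar is 68 mm long, 15 mm wide and 30 mm high (15 mm above and below this point, which is 25 to 30 mm above the top of the cover); x points along the bar to its yellow pointer end, z is up along the screw's axis. Under the bar is a steel hub 30 mm across, then the cover. Take the bar across its 15 mm width. The bar sinks 3 to 4 mm per radian with the cover as it is tightened
- screw_b (a joint): turn of cover screw b in rad, growing as it is turned clockwise seen from above (tightened): 0 loose, 1.0 at its white mark (first pass), 2.0 fully home against its stop (pointer on its green mark, pointing at the cover's centre). It turns stiffly (0.15 N m) and stays where it is left. Diagonal pairs: a-c and b-d
- screw_b_grip (a point): middle of the grip bar of cover screw b, at (-70, +70) mm in the cover's x, y. The red grip bar is 68 mm long, 15 mm wide and 30 mm high (15 mm above and below this point, which is 25 to 30 mm above the top of the cover); x points along the bar to its yellow pointer end, z is up along the screw's axis. Under the bar is a steel hub 30 mm across, then the cover. Take the bar across its 15 mm width. The bar sinks 3 to 4 mm per radian with the cover as it is tightened
- screw_c (a joint): turn of cover screw c in rad, growing as it is turned clockwise seen from above (tightened): 0 loose, 1.0 at its white mark (first pass), 2.0 fully home against its stop (pointer on its green mark, pointing at the cover's centre). It turns stiffly (0.15 N m) and stays where it is left. Diagonal pairs: a-c and b-d
- screw_c_grip (a point): middle of the grip bar of cover screw c, at (-70, -70) mm in the cover's x, y. The red grip bar is 68 mm long, 15 mm wide and 30 mm high (15 mm above and below this point, which is 25 to 30 mm above the top of the cover); x points along the bar to its yellow pointer end, z is up along the screw's axis. Under the bar is a steel hub 30 mm across, then the cover. Take the bar across its 15 mm width. The bar sinks 3 to 4 mm per radian with the cover as it is tightened
- screw_d (a joint): turn of cover screw d in rad, growing as it is turned clockwise seen from above (tightened): 0 loose, 1.0 at its white mark (first pass), 2.0 fully home against its stop (pointer on its green mark, pointing at the cover's centre). It turns stiffly (0.15 N m) and stays where it is left. Diagonal pairs: a-c and b-d
- screw_d_grip (a point): middle of the grip bar of cover screw d, at (+70, -70) mm in the cover's x, y. The red grip bar is 68 mm long, 15 mm wide and 30 mm high (15 mm above and below this point, which is 25 to 30 mm above the top of the cover); x points along the bar to its yellow pointer end, z is up along the screw's axis. Under the bar is a steel hub 30 mm across, then the cover. Take the bar across its 15 mm width. The bar sinks 3 to 4 mm per radian with the cover as it is tightened
- hammer: hammer, wooden handle, 292 mm long; bystander, origin at the centre of its underside
- yellow_cap: yellow plastic cap, 66 mm across, 46 mm high; bystander, origin at the centre of its underside
- try_square: try square, 159x100 mm; bystander, origin at the centre of its underside
- spray_can_2: spray can, 68 mm across, 185 mm high, standing; bystander, origin at the centre of its underside

How it is judged:
On the way, in this order (a step that is already met when the one before it is completed fails the run):
1. the loose screw is at its white mark (0.8 to 1.2 rad) and has stopped there, the other three still on their first pass (0.8 to 1.25 rad) (value of joint screw_a between 0.8 and 1.2 rad and value of joint screw_b between 0.8 and 1.25 rad and value of joint screw_c between 0.8 and 1.25 rad and value of joint screw_d between 0.8 and 1.25 rad and velocity of joint screw_a between -0.05 and 0.05 rad/s), for 0.3 s.
2. two diagonally opposite screws are home (above 1.85 rad) while the other two are still on their first pass (0.8 to 1.4 rad) (((value of joint each of screw_a, screw_c above 1.85 rad and value of joint screw_b between 0.8 and 1.4 rad and value of joint screw_d between 0.8 and 1.4 rad) or (value of joint each of screw_b, screw_d above 1.85 rad and value of joint screw_a between 0.8 and 1.4 rad and value of joint screw_c between 0.8 and 1.4 rad))), for 0.1 s.
3. all four screws are home (above 1.85 rad) (value of joint each of screw_a, screw_b, screw_c, screw_d above 1.85 rad), for 0.2 s.
At the end, for the whole second after the job is handed in: all four screws are home (above 1.85 of 2.0 rad) and the cover lies flat on the gasket (gap at its centre under 1.5 mm, tilt under 0.008 rad) (all of step 3 and z of cover_centre in the frame of gasket_centre below 0.0015 m and angle between cover_centre's own z axis and vertical below 0.008 rad); the robot touches nothing.
It fails at once if a screw goes into its second pass (above 1.5 rad) while any screw has not had its first (below 0.7 rad) (value of joint any of screw_a, screw_b, screw_c, screw_d above 1.5 rad and value of joint any of screw_a, screw_b, screw_c, screw_d below 0.7 rad).
It fails at once if two neighbouring screws are in their second pass (above 1.5 rad) while neither of the other two is: not crisscross ((value of joint each of screw_a, screw_b above 1.5 rad and value of joint each of screw_c, screw_d below 1.5 rad) or (value of joint each of screw_b, screw_c above 1.5 rad and value of joint each of screw_d, screw_a below 1.5 rad) or (value of joint each of screw_c, screw_d above 1.5 rad and value of joint each of screw_a, screw_b below 1.5 rad) or (value of joint each of screw_d, screw_a above 1.5 rad and value of joint each of screw_b, screw_c below 1.5 rad)).
It fails at once if a bystander is moved by more than 30 mm (distance of any of hammer, yellow_cap, try_square, spray_can_2 from where it was at the start of the episode above 0.03 m).
It also fails if it takes over 72 s, if anything falls off the work surface, if the arm or the gripper's body presses on something with over 40 N, if the wrist force passes 120 N, or if a joint passes its speed limit or range.

## Robot

A 7-joint arm with a two-finger parallel gripper is mounted at the origin on the work surface; the furniture and walls round the work are solid. World frame = base frame: x ahead of the robot, y to its left, z up, the work surface at z = 0. Lengths are in m, angles in rad, forces in N, time in s.
With the tool pointing down it reaches from about 0.35 to 0.9 m from the base axis. Payload 19.9 kg.
Tool frame: the origin (TCP) lies at the centre of the arm's flange, where the gripper is bolted on; the fingertips stand 199 mm ahead of it and the grasp point (between the pads) lies 180 mm ahead of it; x points along the fingers, z is the direction in which the jaws open and shut, and the axes are right-handed (so a half turn about x gives the same grasp; the last joint's range is limited). The gripper opens to 94 mm and grips with 3 to 60 N. Pads are 16 mm wide; open, the fingers measure 119 mm over their backs; the gripper's body (75 mm by 177 mm) begins 78 mm behind the grasp point.
Start: joints at [1.143, 0.417, -0.01, 1.614, 0.005, 1.111, -0.053], TCP at [0.236, -0.579, 0.405] pointing down, gripper open.
Joint ranges: [-2.81, 2.81], [-0.39, 2.02], [-1.27, 1.25], [0.06, 2.57], [-1.19, 4.33], [0.19, 2], [-2.82, 2.82]. Speed limits (rad/s): [1.89, 1.89, 2.39, 2.39, 3.01, 3.01, 3.01].

## Interface

Orientations are given as a unit quaternion [x, y, z, w].
In Python, from plant import r gives the robot as it stands.
- The arm moves only by the shell command python3 -m jog 'ROWS' [FORCE]. ROWS is text: rows parted by semicolons, each of 7 numbers parted by spaces: the shift along the tool's x, y, z in units of 25 mm (1.0 is 25 mm), then the turn, a rotation vector about the tool's x, y, z in units of 6 degrees (1.0 is 6 degrees), then the opening in per cent of the stroke, from 0 (shut) to 100 (fully open). In form: dx dy dz wx wy wz claw; .... A call has exactly 5 rows; each row shifts and turns the pose as measured when the row begins, along the tool's axes as they then stand; what a row does not reach is not made up. A row lasts 1/12 s, in which the tool goes at most 41.7 mm and 7.16 degrees, less where a joint would pass 70% of its speed; a pose out of reach is approached as far as the arm can. A call is refused whole if a number of a shift passes 1 or a number of a turn 1, either way. A call with a gripper value outside its range is refused whole. The fingers move at their own pace and stop on an object; FORCE is the grip in N (left out, the last holds). Time passes only in rows, so rows that do not move let the fingers close, or fill a call up. It gives the time, the measured TCP pose, the force and the opening at its end, in the units of the state.
- r.get_state(): the state, without advancing time (a new reading comes with each control period).
- r.get_image(name): name is "scene" or "top"; returns a dict with "image" (384x512x3 uint8, red, green, blue), "z_map" (384x512 float32, m along the optical axis (not along the pixel's ray), 0 where there is no reading), "K" (3x3 intrinsics, pixels), "distortion" ([k1, k2, p1, p2, k3] as OpenCV has them; the pictures are not rectified), "extrinsics" (4x4, takes a point from camera to world coordinates). Camera axes: x right, y down, z forward; pixel columns grow to the right and rows downward; lengths in m; the calibration is good to about 2 mm. A picture is of the moment at which its call begins.
- r.hand_in(): hands the job in, once; it reports no verdict.
Trained networks look in a picture, given as the dict that the camera call returned (one of the last four; its "shot" number tells which), for a name from the list of things; names that differ only in an ending like _2 or _b are one class to them, and where a whole thing is asked for, a point or a joint stands for the part that bears it (a point fixed in the world has none). Each returns a list of dicts, best first, with "p" (0 to 1); they miss things now and then, are a little off and sometimes report something else, mostly with a low value. They report only what shows in the picture. A call takes as long as a camera call.
- r.find_in(name, picture): "pixel" ([column, row] in pixels, amid what is visible of it).
- r.cut_out(name, picture): "pixels" (384x512 bool, what is visible of it) and "pixel" ([column, row] in pixels, amid what is visible of it).
The state is a dict: "t": time; "joint_pos": joint angles; "qd": joint speeds; "tau": joint torques, N m; "tcp_pos": TCP position; "tcp_rot": TCP orientation; "contact_force": force on the tool from outside, world axes, zero at the start; "torque": the same for the moment, N m; "gripper_width": finger opening in m.
Only numpy, scipy, OpenCV 4.12 (cv2) and the standard library are available. Lean on these libraries where they do the work, as an engineer would, in place of code of your own. Each camera call takes 0.05 s, during which the arm holds its last target.

## Working session

There is one attempt and no reset: what is moved stays moved. The work goes in short steps, Python scripts to look and compute and a shell command to move; the robot and the scene stay as the last step left them, time stands still between calls to the robot, and variables do not carry over. Pictures are saved under pics/ and viewed, and the job is handed in when it is done.

```bash
ls; mkdir -p pics; python3 - <<'E'
from plant import r
import cv2,numpy as np
s=r.get_state(); print(s)
for n in("scene","top"):
    d=r.get_image(n); cv2.imwrite(f"pics/{n}0.png",d["image"][:,:,::-1]); print(n,d["K"],d["distortion"],d["extrinsics"],d["shot"])
    np.save(f"{n}0.npy",d,allow_pickle=True)
    for k in("screw_a_grip","cover_centre","hammer","yellow_cap","try_square","spray_can_2"):
        print(k,[(np.round(x["pixel"]).tolist(),round(x["p"],2)) for x in r.find_in(k,d)])
E
```

```text
pics
{'t': 0.0, 'joint_pos': array([ 1.14250143,  0.41799293, -0.01029696,  1.61417346,  0.00471563,
        1.11069413, -0.0529896 ]), 'qd': array([ 0.00171524, -0.00080465, -0.00108669, -0.00014874,  0.00158782,
        0.00043182,  0.0008478 ]), 'tau': array([ 2.49969717e-04, -8.51274633e+01,  6.38482757e-01, -4.25991333e+01,
       -4.88573348e-02,  1.87402259e-02,  2.69537504e-04]), 'tcp_pos': array([ 0.23571409, -0.57870409,  0.40401364]), 'tcp_rot': array([ 0.39478816,  0.58716457, -0.39436273,  0.58639416]), 'contact_force': array([ 0.27820679,  0.83017523, -0.20801459]), 'torque': array([ 0.00463859,  0.02774972, -0.01495415]), 'gripper_width': 0.09399910500548485}
scene [[491.76684409   0.         261.66641698]
 [  0.         491.76684409 189.24948192]
 [  0.           0.           1.        ]] [-0.04787892  0.          0.          0.          0.        ] [[-0.64089929 -0.39493054  0.65823854 -0.52961255]
 [-0.76737589  0.30778215 -0.56249834  1.02300603]
 [ 0.0195537  -0.86562117 -0.50031754  0.91894745]
 [ 0.          0.          0.          1.        ]] 1
screw_a_grip [(
[... 184 characters left out ...]
[[456.16523652   0.         251.26202393]
 [  0.         456.16523652 181.20466722]
 [  0.           0.           1.        ]] [-0.13184475  0.          0.          0.          0.        ] [[-1.04180097e-02 -9.95358528e-01  9.56706066e-02  3.90453089e-01]
 [-9.99945086e-01  1.02615116e-02 -2.12765992e-03  9.83784924e-02]
 [ 1.13605941e-03 -9.56875189e-02 -9.95410774e-01  1.66692597e+00]
 [ 0.00000000e+00  0.00000000e+00  0.00000000e+00  1.00000000e+00]] 2
screw_a_grip [([293.0, 199.0], 0.61)]
cover_centre [([317.0, 188.0], 0.85)]
hammer [([190.0, 224.0], 0.89)]
yellow_cap [([248.0, 135.0], 0.65)]
try_square [([144.0, 240.0], 0.56)]
spray_can_2 [([175.0, 132.0], 0.69), ([318.0, 190.0], 0.65)]
```

```bash
python3 - <<'E'
import cv2,numpy as np
for n,(x0,y0,x1,y1) in (("scene",(250,110,400,230)),("top",(250,130,390,250))):
    im=cv2.imread(f"pics/{n}0.png"); cv2.imwrite(f"pics/{n}0c.png",cv2.resize(im[y0:y1,x0:x1],None,fx=5,fy=5,interpolation=cv2.INTER_CUBIC))
E
```

```text
(no output)
```

View pics/scene0.png

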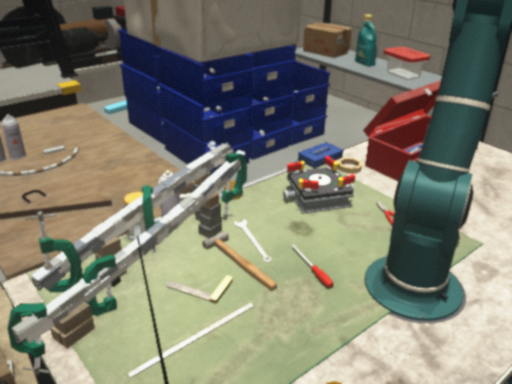

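View pics/top0.png

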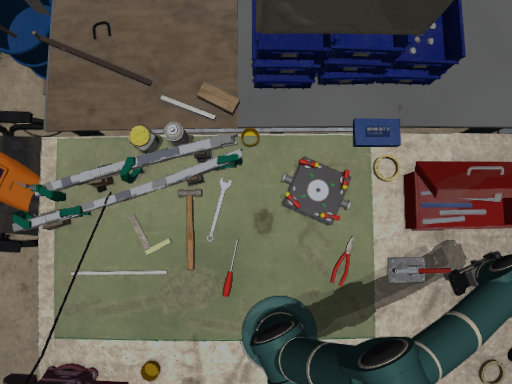

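```bash
ls pics
```

```text
scene0.png
scene0c.png
top0.png
top0c.png
```

View pics/top0c.png

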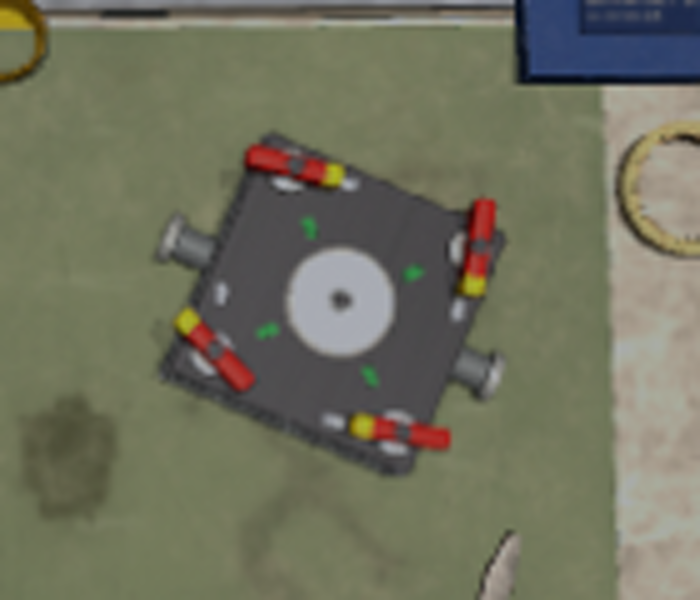

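View pics/scene0c.png

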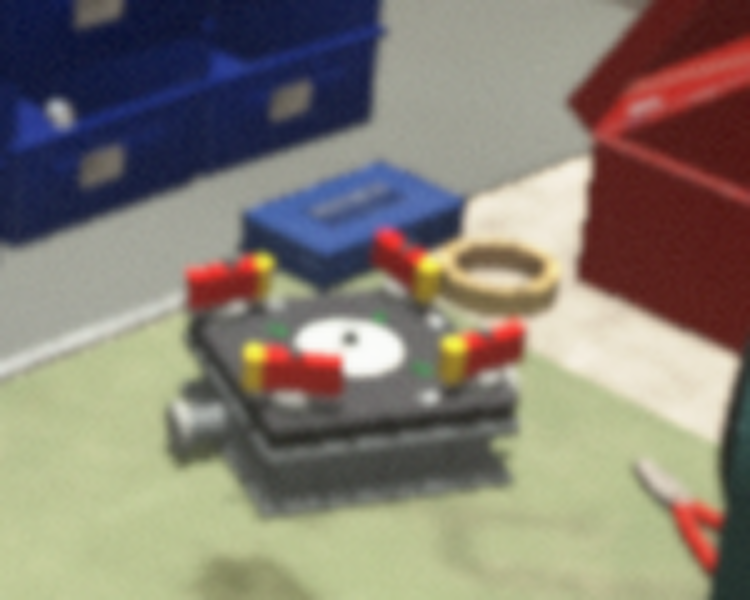

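The top view shows four red bars: the loose one (a) at about (293,199) with its pointer well counterclockwise of its white mark, b (330,216), c (346,179) and d (309,163), these last three near their white marks.

```bash
cat > h.py <<'E'
from plant import r
import numpy as np,cv2
from scipy.spatial.transform import Rotation as R
def world(d,px,z=None):
    px=np.atleast_2d(np.array(px,float))
    n=cv2.undistortPoints(px.reshape(-1,1,2),d["K"],d["distortion"]).reshape(-1,2)
    E=d["extrinsics"]; ray=np.c_[n,np.ones(len(n))]@E[:3,:3].T; o=E[:3,3]
    if z is None:
        zz=d["z_map"][px[:,1].astype(int),px[:,0].astype(int)]; return o+ray*zz[:,None]
    return o+ray*((z-o[2])/ray[:,2])[:,None]
def scan(d,px0,zt=0.098):
    """red+yellow+dark bar points above ~0.08 near each screw; returns centre, pointer yaw"""
    hsv=cv2.cvtColor(d["image"],cv2.COLOR_RGB2HSV)
    H,S,V=[hsv[:,:,i].astype(int) for i in range(3)]
    red=((H<8)|(H>172))&(S>140)&(V>70); yel=(H>18)&(H<36)&(S>140)&(V>90)
    out=[]
    yy,xx=np.mgrid[:384,:512]
    for p in px0:
        n=np.hypot(xx-p[0],yy-p[1])<14
        R_=world(d,np.c_[xx[n&red],yy[n&red]],zt); Y=world(d,np.c_[xx[n&yel],yy[n&yel]],zt)
        A=np.r_[R_,Y]; rect=cv2.minAreaRect(A[:,:2].astype(np.float32)*1000)
        c=np.array(rect[0])/1000; v=Y.mean(0)[:2]-R_.mean(0)[:2]
        u,s,vt=np.linalg.svd(A[:,:2]-A[:,:2].mean(0)); ax=vt[0]*np.sign(vt[0]@v)
        zs=world(d,np.c_[xx[n&(red|yel)],yy[n&(red|yel)]])[:,2]
        out.append((c,np.arctan2(ax[1],ax[0]),np.arctan2(v[1],v[0]),np.percentile(zs,[20,50,80]),rect[1],len(R_),len(Y)))
    return out
PX=dict(a=(293,199.6),b=(330.6,216.4),c=(346,179),d=(309.4,163))
def rep(d):
    o=scan(d,PX.values()); C=np.mean([x[0] for x in o],0)
    for k,x in zip("abcd",o):
        toC=np.arctan2(*(C-x[0])[::-1])
        q=lambda a:round(2-((a-toC+np.pi)%(2*np.pi)-np.pi),3)
        print(k,"c",np.round(x[0],4),"yaw",round(x[1],3),round(x[2],3),"q",q(x[1]),q(x[2]),"z",np.round(x[3],3),np.round(x[4]),x[5:])
    print("C",C)
def tool():
    s=r.get_state(); M=R.from_quat(s["tcp_rot"]).as_matrix(); g=s["tcp_pos"]+.18*M[:,0]
    return s,M,g
def go(x,y,z,yawbar):
    "shift of grasp point in tool units, and turn; jaw z perpendicular to bar"
    s,M,g=tool()
    d=np.array([x,y,z])-g
    best=[]
    for k in (0,1):
        zz=np.array([np.cos(yawbar+np.pi/2+k*np.pi),np.sin(yawbar+np.pi/2+k*np.pi),0]); xx=np.array([0,0,-1.])
        T=np.c_[xx,np.cross(zz,xx),zz]
        rv=R.from_matrix(M.T@T).as_rotvec(); best.append(np.round(np.degrees(rv)/6,2))
        if k==0: tcp=np.array([x,y,z])-.18*xx
        best.append(np.round(M.T@((np.array([x,y,z])-.18*xx)-s["tcp_pos"])/.025,2))
    print("t",round(s["t"],2),"grasp",np.round(g,4),"w",round(s["gripper_width"],4),"j",np.round(s["joint_pos"],2),"F",np.round(s["contact_force"],1),"M",np.round(s["torque"],2))
    print("turn",best[0],"or",best[2],"TCP shift",best[1])
E
python3 - <<'E'
from h import *
d=np.load("top0.npy",allow_pickle=True).item()
rep(d)
s,M,g=tool(); print(np.round(M,3),g)
s0=np.load("scene0.npy",allow_pickle=True).item()
for p in [(323,177)]: print(world(s0,p))
print(world(d,[(317,188),(318,200),(248,135),(377,132)]), world(d,[(450,175),(460,220)]))
E
```

```text
a c [ 0.4758 -0.0457] yaw 0.743 0.741 q 0.046 0.047 z [0.114 0.118 0.122] [68. 15.] (57, 19)
b c [ 0.4179 -0.1737] yaw 1.383 1.393 q 0.975 0.965 z [0.11  0.114 0.117] [68. 15.] (52, 19)
c c [ 0.5458 -0.2322] yaw 2.953 2.971 q 0.976 0.958 z [0.111 0.114 0.117] [15. 65.] (53, 15)
d c [ 0.6038 -0.1041] yaw -1.806 -1.785 q 1.023 1.002 z [0.112 0.115 0.118] [68. 15.] (55, 14)
C [ 0.51082983 -0.13892556]
[[-0.     0.926  0.377]
 [ 0.     0.377 -0.926]
 [-1.    -0.    -0.   ]] [ 0.23577933 -0.57878847  0.22461232]
[[ 0.50538971 -0.14903426  0.08068887]]
[[ 5.16791253e-01 -1.34997613e-01  7.89781916e-02]
 [ 4.74759225e-01 -1.37736284e-01  7.76388515e-02]
 [ 7.23056658e-01  1.05128361e-01  1.82243918e-04]
 [ 7.23355894e-01 -3.68003346e-01  3.94791662e-02]] [[ 0.54108089 -0.54732626  0.24044788]
 [ 0.39612213 -0.67907951  0.01833764]]
```

```bash
python3 -c "
from h import *
go(.4755,-.0465,.20,.743)"; python3 -m jog '0 1 -0.95 0 0 0 40;0 1 -0.95 0 0 0 40;0 1 -0.95 0 0 0 40;0 1 -0.95 0 0 0 40;0 1 -0.95 0 0 0 40' 30; python3 -c "
from h import *
go(.4755,-.0465,.20,.743)"
```

```text
t 0.7 grasp [ 0.2358 -0.5788  0.2246] w 0.0942 j [ 1.14  0.42 -0.01  1.61  0.    1.11 -0.05] F [ 1.1 -0.8  0.2] M [-0.04  0.01  0.03]
turn [26.6  0.   0. ] or [-3.4 -0.   0. ] TCP shift [  0.99  16.91 -16.1 ]
t: 1.12
tcp_pos: [0.3048, -0.4214, 0.4032]
tcp_rot: [0.397, 0.585, -0.399, 0.584]
contact_force: [0.9, -0.3, 0.7]
gripper_width: 0.0639
t 1.12 grasp [ 0.3044 -0.4218  0.2232] w 0.0639 j [ 0.95  0.23 -0.08  1.87  0.02  1.04 -0.33] F [ 0.9 -0.3  0.7] M [-0.01 -0.02 -0.01]
turn [26.5   0.04 -0.  ] or [-3.5   0.    0.03] TCP shift [  0.89  11.87 -11.44]
```

```bash
python3 -m jog '0 1 -0.95 0 0 0 40;0 1 -0.95 0 0 0 40;0 1 -0.95 0 0 0 40;0 1 -0.95 0 0 0 40;0 1 -0.95 0 0 0 40'; python3 -m jog '0 1 -1 0 0 0 40;0 1 -1 0 0 0 40;0 1 -1 0 0 0 40;0 1 -1 0 0 0 40;0 1 -1 0 0 0 40'; python3 -c "
from h import *
go(.4755,-.0465,.20,.743)"
```

```text
t: 1.53
tcp_pos: [0.3791, -0.2567, 0.4036]
tcp_rot: [0.397, 0.584, -0.399, 0.585]
contact_force: [1.2, -1.7, 0.3]
gripper_width: 0.038
t: 1.95
tcp_pos: [0.451, -0.0859, 0.4043]
tcp_rot: [0.397, 0.582, -0.4, 0.586]
contact_force: [2.2, 0.0, 0.2]
gripper_width: 0.0373
t 1.95 grasp [ 0.4514 -0.087   0.2243] w 0.0373 j [ 0.47  0.13 -0.38  2.    0.07  1.02 -1.14] F [2.2 0.  0.2] M [-0.05 -0.05  0.02]
turn [ 2.648e+01  2.000e-02 -9.000e-02] or [-3.52  0.06  0.01] TCP shift [ 0.97  1.49 -1.11]
```

```bash
python3 -m jog '0.2 0.6 -0.5 0 0 0 40;0.2 0.5 -0.4 0 0 0 40;0.2 0.4 -0.2 0 0 0 40;0 0 0 -1 0 0 40;0 0 0 -1 0 0 40'; python3 -m jog '0 0 0 -1 0 0 40;0 0 0 -0.5 0 0 40;0 0 0 0 0 0 40;0 0 0 0 0 0 40;0 0 0 0 0 0 40'; python3 -c "
from h import *
go(.4755,-.0465,.20,.743)"
```

```text
t: 2.37
tcp_pos: [0.4788, -0.0357, 0.3898]
tcp_rot: [0.33, 0.622, -0.331, 0.628]
contact_force: [-0.0, 0.0, 0.4]
gripper_width: 0.0374
t: 2.78
tcp_pos: [0.479, -0.035, 0.3899]
tcp_rot: [0.276, 0.648, -0.278, 0.653]
contact_force: [-0.7, 0.8, 0.4]
gripper_width: 0.0378
t 2.78 grasp [ 0.4802 -0.0359  0.2099] w 0.0378 j [ 0.43  0.2  -0.47  1.97  0.11  0.99 -0.9 ] F [-0.7  0.8  0.4] M [ 0.01 -0.02  0.01]
turn [-2.978e+01  2.000e-02  1.200e-01] or [ 0.22  0.08 -0.01] TCP shift [ 0.4  -0.42  0.23]
```

```bash
python3 -c "
from h import *
go(.475,-.0443,.1125,.743)"
```

```text
t 2.78 grasp [ 0.4802 -0.0359  0.2099] w 0.0378 j [ 0.43  0.2  -0.47  1.97  0.11  0.99 -0.9 ] F [-0.7  0.8  0.4] M [ 0.01 -0.02  0.01]
turn [-2.978e+01  2.000e-02  1.200e-01] or [ 0.22  0.08 -0.01] TCP shift [ 3.9  -0.38  0.13]
```

```bash
python3 -m jog '0.7 -0.2 0.05 0.2 0 0 40;0.7 -0.2 0.05 0 0 0 40;0.7 0 0 0 0 0 40;0.3 0 0 0 0 0 40;0 0 0 0 0 0 40'; python3 -c "
from h import *
go(.475,-.0443,.1125,.743)"
```

```text
t: 3.2
tcp_pos: [0.474, -0.0445, 0.3291]
tcp_rot: [0.287, 0.642, -0.288, 0.65]
contact_force: [-0.1, -0.2, -0.9]
gripper_width: 0.0375
t 3.2 grasp [ 0.4758 -0.0456  0.1491] w 0.0375 j [ 0.42  0.28 -0.45  2.04  0.16  0.85 -0.96] F [-0.1 -0.2 -0.9] M [-0.04 -0.02  0.02]
turn [29.91 -0.05 -0.16] or [-0.09  0.1  -0.03] TCP shift [1.46 0.03 0.  ]
```

```bash
python3 -m jog '0.5 0 0 0 0 0 40;0.5 0 0 0 0 0 40;0.4 0 0 0 0 0 40;0.07 0 0 0 0.1 0 40;0 0 0 0 0 0 40'; python3 - <<'E'
from h import *
go(.475,-.0443,.1125,.743)
for n in ("top","scene"):
    d=r.get_image(n); x0,y0=(250,130) if n=="top" else (250,110)
    cv2.imwrite(f"pics/{n}1.png",cv2.resize(d["image"][y0:y0+120,x0:x0+150,::-1],None,fx=5,fy=5,interpolation=cv2.INTER_CUBIC))
E
```

```text
t: 3.62
tcp_pos: [0.4757, -0.0444, 0.2938]
tcp_rot: [0.29, 0.644, -0.287, 0.647]
contact_force: [-0.3, 0.0, 0.6]
gripper_width: 0.0381
t 3.62 grasp [ 0.4766 -0.044   0.1138] w 0.0381 j [ 0.4   0.34 -0.43  2.06  0.2   0.78 -0.99] F [-0.3  0.   0.6] M [-0.03 -0.03  0.01]
turn [29.88 -0.08 -0.03] or [-0.12  0.02 -0.05] TCP shift [ 0.05 -0.02 -0.02]
```

View pics/scene1.png

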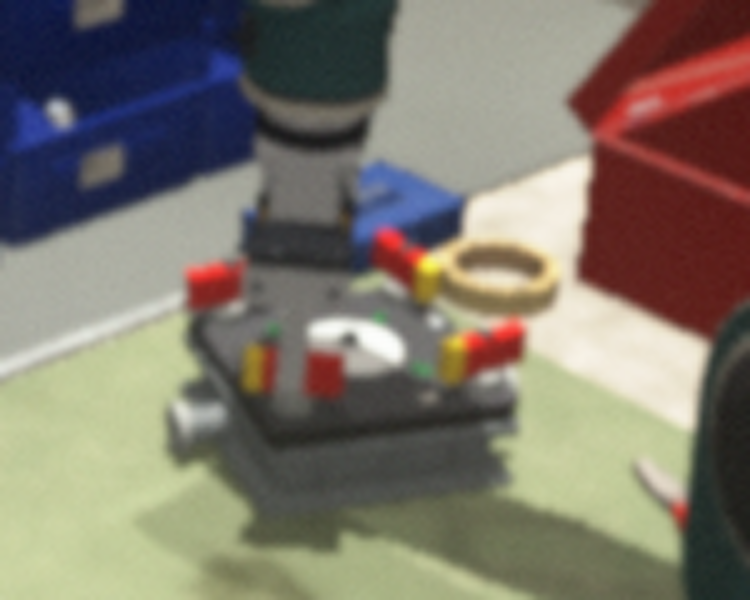

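View pics/top1.png

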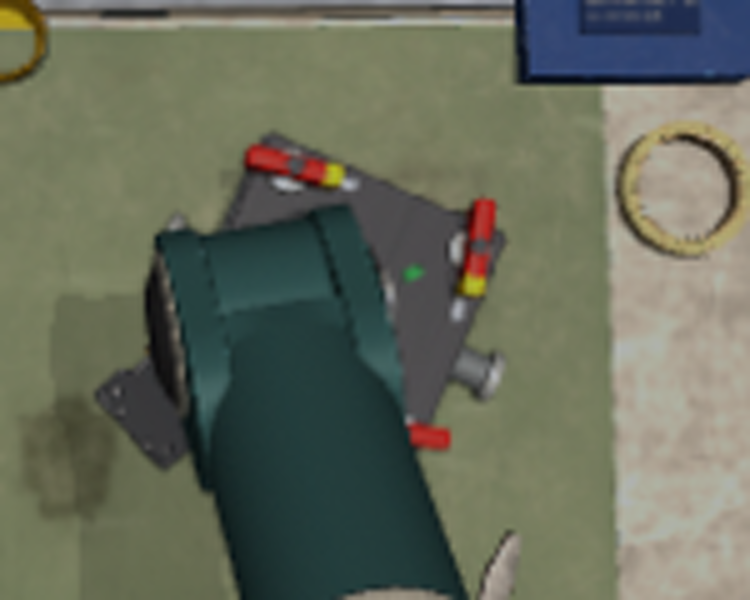

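The scene view shows the near finger standing in front of the middle of bar a (about (290,375) in the crop), so the jaws straddle it. Closing.

```bash
python3 -m jog '0 0 0 0 0 0 0;0 0 0 0 0 0 0;0 0 0 0 0 0 0;0 0 0 0 0 0 0;0 0 0 0 0 0 0' 40; python3 -c "
from h import *
go(.475,-.0443,.1125,.743)"
```

```text
t: 4.13
tcp_pos: [0.4758, -0.0438, 0.2961]
tcp_rot: [0.29, 0.643, -0.287, 0.648]
contact_force: [-1.0, 0.6, -3.0]
gripper_width: 0.0144
t 4.13 grasp [ 0.4771 -0.0436  0.1161] w 0.0144 j [ 0.4   0.33 -0.44  2.06  0.19  0.78 -0.99] F [-1.   0.6 -3. ] M [0.13 0.16 0.13]
turn [29.88 -0.1  -0.06] or [-0.12  0.04 -0.06] TCP shift [ 0.14 -0.04 -0.01]
```

```bash
python3 -m jog '0.03 0 0 0.8 0 0 0;0.03 0 0 0.8 0 0 0;0.03 0 0 0.8 0 0 0;0.03 0 0 0.8 0 0 0;0.03 0 0 0.8 0 0 0' 40; python3 -c "
from h import *
go(.475,-.0443,.1125,.743-.97)"
```

```text
t: 4.55
tcp_pos: [0.4761, -0.0444, 0.2942]
tcp_rot: [0.422, 0.566, -0.419, 0.571]
contact_force: [-3.6, -0.6, 7.8]
gripper_width: 0.0146
t 4.55 grasp [ 0.4777 -0.0445  0.1142] w 0.0146 j [ 0.33  0.32 -0.35  2.06  0.16  0.77 -1.39] F [-3.6 -0.6  7.8] M [-0.3   0.91  0.14]
turn [-2.499e+01  1.200e-01  1.000e-02] or [ 5.01  0.01 -0.09] TCP shift [ 0.07 -0.04 -0.02]
```

```bash
python3 -m jog '0.03 0 0 0.9 0 0 0;0.03 0 0 0.9 0 0 0;0.03 0 0 0.9 0 0 0;0.03 0 0 0.9 0 0 0;0.03 0 0 0.9 0 0 0' 40; python3 -c "
from h import *
go(.475,-.0443,.1125,.743-.97)"
```

```text
t: 4.97
tcp_pos: [0.476, -0.0452, 0.2922]
tcp_rot: [0.549, 0.446, -0.545, 0.451]
contact_force: [-3.3, -1.2, 8.0]
gripper_width: 0.015
t 4.97 grasp [ 0.4776 -0.0457  0.1122] w 0.015 j [ 0.24  0.32 -0.25  2.07  0.12  0.76 -1.84] F [-3.3 -1.2  8. ] M [-0.31  1.11  0.16]
turn [-2.971e+01  1.400e-01  1.000e-02] or [ 0.29  0.01 -0.09] TCP shift [-0.01 -0.04 -0.03]
```

```bash
python3 -m jog '0 0 0 0 0 0 0;0 0 0 0 0 0 0;0 0 0 0 0 0 40;0 0 0 0 0 0 40;0 0 0 0 0 0 40' 40; python3 -m jog '-0.5 0 0 0 0 0 40;-1 0 0 0 0 0 40;-1 0 0 0 0 0 40;-1 0 0 0 0 0 40;-0.5 0 0 0 0 0 40'; python3 - <<'E'
from h import *
go(.545,-.231,.20,2.953)
d=r.get_image("scene"); x0,y0=(250,110)
cv2.imwrite(f"pics/scene2.png",cv2.resize(d["image"][y0:y0+120,x0:x0+150,::-1],None,fx=5,fy=5,interpolation=cv2.INTER_CUBIC))
E
```

```text
t: 5.38
tcp_pos: [0.476, -0.0451, 0.2926]
tcp_rot: [0.549, 0.445, -0.545, 0.451]
contact_force: [0.1, -0.0, -0.0]
gripper_width: 0.0316
t: 5.8
tcp_pos: [0.4743, -0.0451, 0.3937]
tcp_rot: [0.547, 0.448, -0.545, 0.451]
contact_force: [0.5, 0.3, -0.2]
gripper_width: 0.0376
t 5.8 grasp [ 0.475  -0.0454  0.2137] w 0.0376 j [ 0.27  0.17 -0.26  1.98  0.06  0.99 -1.79] F [ 0.5  0.3 -0.2] M [ 0.01  0.01 -0.02]
turn [-0.05  0.01 -0.04] or [ 2.995e+01 -6.000e-02 -2.000e-02] TCP shift [0.57 4.21 6.75]
```

View pics/scene2.png

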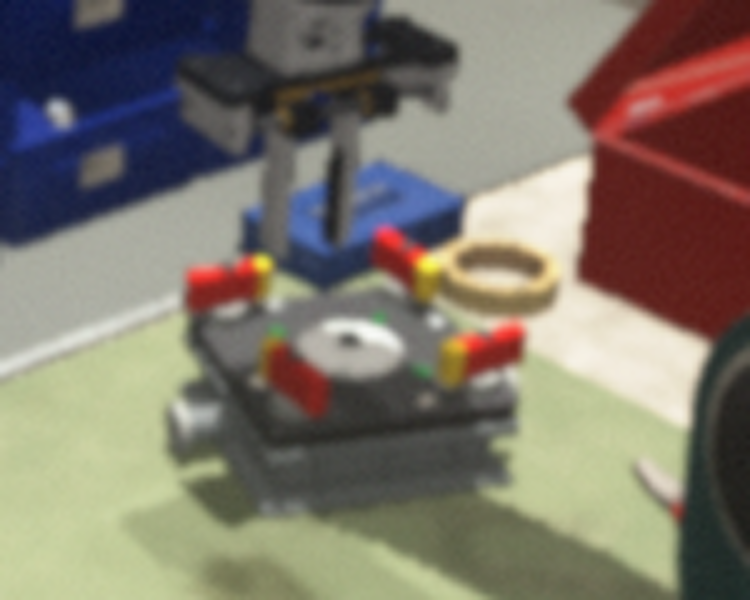

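a now points at its white mark (crop (270,360)). Moving over to c.

```bash
python3 -m jog '0 0.6 1 0 0 0 40;0 0.6 1 0 0 0 40;0 0.6 1 0 0 0 40;0 0.6 1 0 0 0 40;0 0.6 1 0 0 0 40';python3 -m jog '0.2 0.6 0.9 0 0 0 40;0.2 0.4 0.6 0 0 0 40;0 0.2 0.2 0 0 0 40;0 0 0 0 0 0 40;0 0 0 0 0 0 40'; python3 - <<'E'
from h import *
d=r.get_image("top"); x0,y0=(250,130)
cv2.imwrite(f"pics/top2.png",cv2.resize(d["image"][y0:y0+120,x0:x0+150,::-1],None,fx=5,fy=5,interpolation=cv2.INTER_CUBIC))
go(.545,-.231,.20,2.953)
np.save("top2.npy",d,allow_pickle=True)
try: rep(d)
except Exception as e: print(e)
E
```

```text
t: 6.27
tcp_pos: [0.5258, -0.1819, 0.3979]
tcp_rot: [0.545, 0.45, -0.541, 0.456]
contact_force: [0.4, -0.3, -0.2]
gripper_width: 0.0376
t: 6.68
tcp_pos: [0.5486, -0.2373, 0.3857]
tcp_rot: [0.546, 0.449, -0.542, 0.455]
contact_force: [-0.5, 1.1, -0.4]
gripper_width: 0.0373
t 6.73 grasp [ 0.5503 -0.2376  0.2059] w 0.0377 j [ 0.47  0.39 -0.15  1.7   0.07  1.04 -1.45] F [-0.3 -0.1 -0.2] M [ 0.03  0.09 -0.01]
turn [ 0.04  0.02 -0.1 ] or [-29.96   0.15   0.03] TCP shift [ 0.23 -0.19 -0.21]
a c [ 0.475  -0.0454] yaw -0.223 -0.247 q 0.973 0.998 z [0.109 0.114 0.118] [16. 66.] (60, 15)
b c [ 0.418  -0.1732] yaw 1.397 1.415 q 0.987 0.968 z [0.108 0.113 0.116] [68. 16.] (51, 19)
c c [ 0.5264 -0.2287] yaw 3.022 3.043 q 0.773 0.752 z [0.111 0.114 0.116] [11. 25.] (16, 10)
d c [ 0.6034 -0.104 ] yaw -1.826 -1.812 q 1.018 1.004 z [0.111 0.114 0.116] [68. 15.] (57, 15)
C [ 0.50570475 -0.13781417]
```

View pics/top2.png

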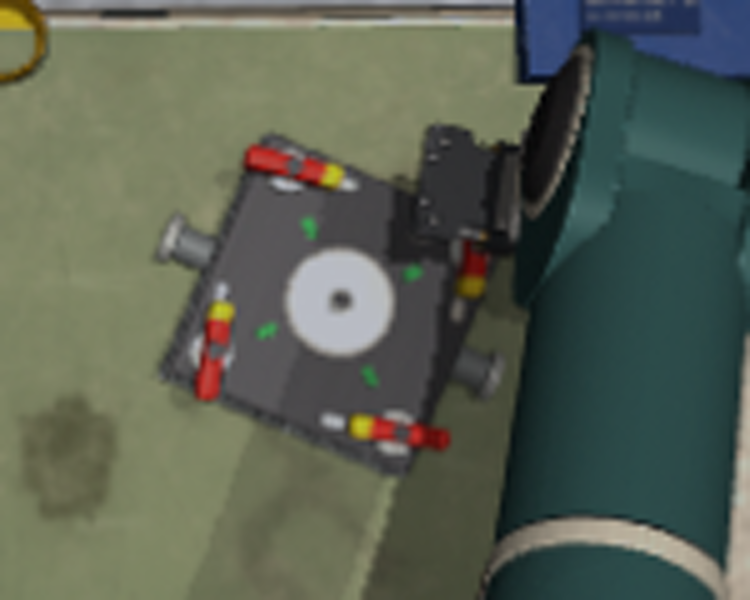

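Top view: a's pointer (222,310) lies on its white mark, measured q≈0.98; b, c, d unchanged. The gripper is over c with the jaws already across the bar.

```bash
python3 -c "
from h import *
go(.5442,-.2288,.109,2.953)"
```

```text
t 6.73 grasp [ 0.5503 -0.2376  0.2059] w 0.0377 j [ 0.47  0.39 -0.15  1.7   0.07  1.04 -1.45] F [-0.3 -0.1 -0.2] M [ 0.03  0.09 -0.01]
turn [ 0.04  0.02 -0.1 ] or [-29.96   0.15   0.03] TCP shift [ 3.87 -0.27 -0.29]
```

```bash
python3 -m jog '0.7 -0.15 -0.15 0 0 -0.1 40;0.7 -0.1 -0.1 0 0 0 40;0.7 0 -0.05 0 0 0 40;0.2 0 0 0 0 0 40;0 0 0 0 0 0 40'; python3 -c "
from h import *
go(.5442,-.2288,.109,2.953)"
```

```text
t: 7.15
tcp_pos: [0.5435, -0.2219, 0.3295]
tcp_rot: [0.543, 0.453, -0.542, 0.455]
contact_force: [-1.0, -0.2, 0.6]
gripper_width: 0.0374
t 7.15 grasp [ 0.5441 -0.2222  0.1495] w 0.0374 j [ 0.45  0.44 -0.15  1.78  0.08  0.93 -1.48] F [-1.  -0.2  0.6] M [ 0.08 -0.04  0.  ]
turn [ 0.11  0.01 -0.03] or [-2.989e+01  5.000e-02  2.000e-02] TCP shift [1.62 0.07 0.26]
```

```bash
python3 -m jog '0.4 0.05 0.2 0 0 0 40;0.4 0 0 0 0 0 40;0.3 0 0 0 0 0 40;0 0 0 0 0 0 40;0 0 0 0 0 0 40'; python3 -c "
from h import *
go(.5442,-.2288,.109,2.953)"
```

```text
t: 7.57
tcp_pos: [0.5446, -0.2267, 0.3021]
tcp_rot: [0.543, 0.452, -0.541, 0.456]
contact_force: [0.5, -0.2, 0.5]
gripper_width: 0.0372
t 7.57 grasp [ 0.5456 -0.2272  0.1221] w 0.0372 j [ 0.46  0.47 -0.15  1.79  0.09  0.88 -1.48] F [ 0.5 -0.2  0.5] M [0.03 0.01 0.  ]
turn [ 0.12  0.02 -0.06] or [-2.988e+01  9.000e-02  2.000e-02] TCP shift [ 0.53 -0.    0.09]
```

```bash
python3 -m jog '0.3 0 0.05 0.1 0 0 40;0.2 0 0 0 0 0 40;0.05 0 0.03 0 0 0 40;0 0 0 0 0 0 40;0 0 0 0 0 0 0' 40; python3 -c "
from h import *
go(.5442,-.2288,.109,2.953)"; python3 -m jog '0 0 0 0 0 0 0;0 0 0 0 0 0 0;0 0 0 0 0 0 0;0 0 0 0 0 0 0;0 0 0 0 0 0 0' 40; python3 -c "
from h import *
go(.5442,-.2288,.105,2.953-1.05)"
```

```text
t: 7.98
tcp_pos: [0.5444, -0.2292, 0.2874]
tcp_rot: [0.546, 0.449, -0.544, 0.453]
contact_force: [0.5, 0.1, 0.1]
gripper_width: 0.0336
t 7.98 grasp [ 0.5456 -0.2297  0.1074] w 0.0336 j [ 0.46  0.49 -0.14  1.8   0.09  0.85 -1.49] F [0.5 0.1 0.1] M [ 0.04  0.02 -0.02]
turn [ 0.01  0.02 -0.07] or [-29.99   0.1    0.03] TCP shift [-0.06 -0.01 -0.01]
t: 8.4
tcp_pos: [0.5445, -0.2292, 0.2879]
tcp_rot: [0.546, 0.449, -0.543, 0.453]
contact_force: [0.7, -1.2, -1.8]
gripper_width: 0.0142
t 8.4 grasp [ 0.5458 -0.2298  0.1079] w 0.0142 j [ 0.46  0.49 -0.14  1.8   0.09  0.85 -1.49] F [ 0.7 -1.2 -1.8] M [-0.03 -0.05  0.12]
turn [10.04 -0.02 -0.07] or [-19.96   0.09  -0.02] TCP shift [ 0.12 -0.02 -0.01]
```

```bash
python3 -m jog '0.02 0 0 0.9 0 0 0;0.02 0 0 0.9 0 0 0;0.02 0 0 0.9 0 0 0;0.02 0 0 0.9 0 0 0;0.02 0 0 0.9 0 0 0' 40; python3 -m jog '0.02 0 0 0.9 0 0 0;0.02 0 0 0.9 0 0 0;0.02 0 0 0.9 0 0 0;0.02 0 0 0.9 0 0 0;0.02 0 0 0.9 0 0 0' 40; python3 -c "
from h import *
go(.5442,-.2288,.105,2.953-1.05)"
```

```text
t: 8.82
tcp_pos: [0.5444, -0.2294, 0.2859]
tcp_rot: [0.639, 0.304, -0.635, 0.309]
contact_force: [-0.7, -0.1, 0.8]
gripper_width: 0.0147
t: 9.23
tcp_pos: [0.5443, -0.2295, 0.2839]
tcp_rot: [0.695, 0.139, -0.69, 0.143]
contact_force: [-1.1, -0.0, 1.3]
gripper_width: 0.0147
t 9.23 grasp [ 0.5457 -0.2301  0.1039] w 0.0147 j [ 0.28  0.5   0.08  1.81 -0.05  0.83 -2.35] F [-1.1 -0.   1.3] M [0.17 0.06 0.23]
turn [ 0.66 -0.06 -0.06] or [-29.34   0.09  -0.09] TCP shift [-0.04 -0.03 -0.01]
```

```bash
python3 -m jog '0 0 0 0.4 0 0 0;0 0 0 0.4 0 0 0;0 0 0 0.2 0 0 0;0 0 0 0 0 0 0;0 0 0 0 0 0 0' 40; python3 -c "
from h import *
go(.5442,-.2288,.105,2.953-1.05)"
```

```text
t: 9.65
tcp_pos: [0.5442, -0.2293, 0.2838]
tcp_rot: [0.702, 0.1, -0.698, 0.103]
contact_force: [-0.8, -0.9, -1.7]
gripper_width: 0.0151
t 9.65 grasp [ 0.5454 -0.2301  0.1038] w 0.0151 j [ 0.26  0.5   0.11  1.81 -0.07  0.83 -2.45] F [-0.8 -0.9 -1.7] M [-0.15 -0.03  0.72]
turn [-0.42 -0.05 -0.06] or [29.58 -0.09  0.08] TCP shift [-0.05 -0.02 -0.01]
```

Torque about z rose from 0.2 to 0.7 N m: c is at its stop. Release and go to a.

```bash
python3 -m jog '0 0 0 -0.2 0 0 40;0 0 0 0 0 0 40;0 0 0 0 0 0 40;-0.5 0 0 0 0 0 40;-1 0 0 0 0 0 40' 40; python3 -m jog '-1 0 0 0 0 0 40;-0.8 0 0 0 0 0 40;0 0 0 -1 0 0 40;0 0 0 -1 0 0 40;0 0 0 -1 0 0 40';  python3 -c "
from h import *
go(.4745,-.0443,.18,-.225)"
```

```text
t: 10.07
tcp_pos: [0.5431, -0.2287, 0.3192]
tcp_rot: [0.699, 0.11, -0.698, 0.111]
contact_force: [0.2, 0.1, 0.2]
gripper_width: 0.037
t: 10.48
tcp_pos: [0.5435, -0.2289, 0.3769]
tcp_rot: [0.675, 0.218, -0.669, 0.223]
contact_force: [-0.2, -0.4, 0.7]
gripper_width: 0.0374
t 10.48 grasp [ 0.5454 -0.2297  0.1969] w 0.0374 j [ 0.3   0.38  0.05  1.74 -0.02  1.01 -2.14] F [-0.2 -0.4  0.7] M [ 0.05 -0.03  0.02]
turn [23.21 -0.14  0.03] or [-6.79 -0.02 -0.11] TCP shift [ 0.61 -7.59 -2.15]
```

```bash
python3 -m jog '0 -1 -0.28 0 0 0 40;0 -1 -0.28 0 0 0 40;0 -1 -0.28 0 0 0 40;0 -1 -0.28 0 0 0 40;0 -1 -0.28 0 0 0 40'; python3 -m jog '0 -1 -0.28 0 0 0 40;0 -1 -0.28 0 0 0 40;0 -0.3 0 0 0 0 40;0 0 0 -1 0 0 40;0 0 0 -1 0 0 40'; for i in 1; do python3 -m jog '0 0 0 -1 0 0 40;0 0 0 -1 0 0 40;0 0 0 -1 0 0 40;0 0 0 -1 0 0 40;0 0 0 -1 0 0 40'; done;  python3 -c "
from h import *
go(.4745,-.0443,.18,-.225)"
```

```text
t: 10.9
tcp_pos: [0.4953, -0.109, 0.381]
tcp_rot: [0.676, 0.217, -0.667, 0.226]
contact_force: [0.4, 0.4, 1.2]
gripper_width: 0.0378
t: 11.32
tcp_pos: [0.4691, -0.0472, 0.3856]
tcp_rot: [0.649, 0.287, -0.638, 0.299]
contact_force: [-0.1, -0.6, 0.2]
gripper_width: 0.0378
t: 11.73
tcp_pos: [0.4691, -0.0483, 0.3905]
tcp_rot: [0.545, 0.448, -0.535, 0.465]
contact_force: [-0.2, -0.2, -0.1]
gripper_width: 0.0377
t 11.73 grasp [ 0.4738 -0.05    0.2105] w 0.0377 j [ 0.14  0.15 -0.12  2.    0.03  0.96 -1.73] F [-0.2 -0.2 -0.1] M [ 0.02  0.04 -0.07]
turn [-29.44   0.4    0.06] or [ 0.55  0.04 -0.26] TCP shift [ 1.22  0.15 -0.2 ]
```

```bash
for i in 1 2 3; do python3 -m jog '0 0 0 -1 0 0 40;0 0 0 -1 0 0 40;0 0 0 -1 0 0 40;0 0 0 -1 0 0 40;0 0 0 -1 0 0 40'; done;  python3 -c "
from h import *
go(.4745,-.0443,.18,-.225)"
```

```text
t: 12.15
tcp_pos: [0.4693, -0.0505, 0.3951]
tcp_rot: [0.399, 0.575, -0.393, 0.597]
contact_force: [-0.6, 0.7, 1.2]
gripper_width: 0.0376
t: 12.57
tcp_pos: [0.4694, -0.0528, 0.3996]
tcp_rot: [0.222, 0.658, -0.223, 0.684]
contact_force: [-0.2, 0.0, -0.2]
gripper_width: 0.0376
t: 12.98
tcp_pos: [0.4694, -0.055, 0.4041]
tcp_rot: [0.028, 0.692, -0.038, 0.72]
contact_force: [-0.6, -0.3, -0.5]
gripper_width: 0.0374
t 12.98 grasp [ 0.4763 -0.0578  0.2243] w 0.0374 j [ 0.29  0.14 -0.26  1.98  0.06  0.98 -0.1 ] F [-0.6 -0.3 -0.5] M [-0.02 -0.04  0.02]
turn [-13.74   0.23   0.37] or [16.26  0.38 -0.24] TCP shift [1.76 0.47 0.09]
```

```bash
for i in 1 2; do python3 -m jog '0 0 0 -1 0 0 40;0 0 0 -1 0 0 40;0 0 0 -1 0 0 40;0 0 0 -1 0 0 40;0 0 0 -1 0 0 40'; done;  python3 -c "
from h import *
go(.4745,-.0443,.18,-.225)"
```

```text
t: 13.4
tcp_pos: [0.4694, -0.0572, 0.4087]
tcp_rot: [-0.169, 0.676, 0.15, 0.702]
contact_force: [-0.1, -0.4, -0.7]
gripper_width: 0.0377
t: 13.82
tcp_pos: [0.4694, -0.0594, 0.4132]
tcp_rot: [-0.354, 0.609, 0.325, 0.63]
contact_force: [-0.3, 0.2, -0.4]
gripper_width: 0.0372
t 13.82 grasp [ 0.4777 -0.0632  0.2334] w 0.0372 j [ 0.39  0.14 -0.36  1.97  0.08  0.99  0.99] F [-0.3  0.2 -0.4] M [ 0.01 -0.06  0.05]
turn [-3.27 -0.02  0.49] or [26.72  0.69  0.03] TCP shift [2.12 0.26 0.6 ]
```

```bash
python3 -m jog '0.4 0.1 0.3 -1 0 0.2 40;0.5 0.1 0.3 -1 0 0.2 40;0.5 0 0 -1 0 0.1 40;0.4 0 0 -0.3 0 0 40;0 0 0 0 0 0 40';  python3 -c "
from h import *
go(.4745,-.0443,.15,-.225)"
```

```text
t: 14.23
tcp_pos: [0.4739, -0.0461, 0.3715]
tcp_rot: [-0.449, 0.547, 0.446, 0.548]
contact_force: [0.3, -0.6, -1.4]
gripper_width: 0.0379
t 14.23 grasp [ 0.4743 -0.0465  0.1915] w 0.0379 j [ 0.39  0.21 -0.41  2.    0.1   0.95  1.31] F [ 0.3 -0.6 -1.4] M [-0.02 -0.08 -0.01]
turn [ 0.24 -0.02  0.02] or [-29.76  -0.04  -0.03] TCP shift [ 1.66 -0.    0.08]
```

```bash
python3 -m jog '0.6 0 0.05 0.2 0 0 40;0.6 0 0 0 0 0 40;0.5 0 0 0 0 0 40;0.4 0 0 0 0 0 40;0 0 0 0 0 0 40';  python3 -c "
from h import *
go(.4748,-.0443,.109,-.225)"
```

```text
t: 14.65
tcp_pos: [0.4756, -0.047, 0.3221]
tcp_rot: [-0.442, 0.554, 0.436, 0.555]
contact_force: [-0.8, -0.6, -0.8]
gripper_width: 0.0376
t 14.65 grasp [ 0.477  -0.0479  0.1421] w 0.0376 j [ 0.37  0.28 -0.39  2.04  0.15  0.84  1.24] F [-0.8 -0.6 -0.8] M [ 0.06 -0.11 -0.01]
turn [-0.07 -0.03  0.08] or [29.93  0.13  0.05] TCP shift [1.32 0.07 0.1 ]
```

```bash
python3 -m jog '0.6 0 0.1 0 0 0.08 40;0.4 0.05 0 0 0 0 40;0.25 0 0 0 0 0 40;0 0 0 0 0 0 40;0 0 0 0 0 0 40';  python3 -c "
from h import *
go(.4748,-.0443,.109,-.225)"
```

```text
t: 15.07
tcp_pos: [0.4762, -0.0453, 0.2928]
tcp_rot: [-0.44, 0.556, 0.436, 0.555]
contact_force: [0.0, -0.0, -0.1]
gripper_width: 0.0379
t 15.07 grasp [ 0.4767 -0.0462  0.1128] w 0.0379 j [ 0.35  0.33 -0.38  2.06  0.18  0.78  1.2 ] F [ 0.  -0.  -0.1] M [ 0.04 -0.16  0.01]
turn [-0.1  -0.04  0.04] or [29.9   0.06  0.06] TCP shift [0.15 0.06 0.03]
```

```bash
python3 -m jog '0.15 0.05 0.04 -0.1 0 0 40;0.05 0 0.02 0 0 0 0;0 0 0 0 0 0 0;0 0 0 0 0 0 0;0 0 0 0 0 0 0' 40;  python3 -m jog '0 0 0 0 0 0 0;0 0 0 0 0 0 0;0.02 0 0 0.6 0 0 0;0.02 0 0 0.8 0 0 0;0.02 0 0 0.9 0 0 0' 40;python3 -c "
from h import *
go(.4748,-.0443,.105,-.225-1.03)"
```

```text
t: 15.48
tcp_pos: [0.4756, -0.0438, 0.2891]
tcp_rot: [-0.444, 0.553, 0.438, 0.553]
contact_force: [-3.4, -12.8, -1.0]
gripper_width: 0.0148
t: 15.9
tcp_pos: [0.4755, -0.0442, 0.2881]
tcp_rot: [-0.373, 0.602, 0.367, 0.603]
contact_force: [-1.4, -1.2, 2.3]
gripper_width: 0.0147
t 15.9 grasp [ 0.4765 -0.0454  0.1081] w 0.0147 j [ 0.31  0.33 -0.33  2.07  0.16  0.76  0.98] F [-1.4 -1.2  2.3] M [-0.17  0.31  0.14]
turn [ 7.49 -0.    0.08] or [-22.51  -0.1   -0.  ] TCP shift [ 0.12  0.03 -0.02]
```

```bash
python3 -m jog '0.02 0 0 0.9 0 0 0;0.02 0 0 0.9 0 0 0;0.02 0 0 0.9 0 0 0;0.02 0 0 0.9 0 0 0;0.02 0 0 0.9 0 0 0' 40; python3 -m jog '0.02 0 0 0.9 0 0 0;0.02 0 0 0.9 0 0 0;0 0 0 0.6 0 0 0;0 0 0 0.4 0 0 0;0 0 0 0.2 0 0 0' 40; python3 -c "
from h import *
go(.4748,-.0443,.105,-.225-1.03)"
```

```text
t: 16.32
tcp_pos: [0.4753, -0.0447, 0.2861]
tcp_rot: [-0.214, 0.674, 0.208, 0.676]
contact_force: [-1.9, -1.5, 2.4]
gripper_width: 0.0146
t: 16.73
tcp_pos: [0.475, -0.0447, 0.2851]
tcp_rot: [-0.098, 0.7, 0.093, 0.702]
contact_force: [0.8, -2.0, -2.1]
gripper_width: 0.0154
t 16.73 grasp [ 0.4757 -0.046   0.1051] w 0.0154 j [ 0.17  0.32 -0.16  2.07  0.09  0.74  0.22] F [ 0.8 -2.  -2.1] M [-0.48 -0.24  0.78]
turn [-0.43  0.01  0.08] or [ 2.957e+01  1.300e-01 -2.000e-02] TCP shift [ 0.01  0.02 -0.01]
```

```bash
python3 -m jog '0 0 0 -0.2 0 0 40;0 0 0 0 0 0 40;0 0 0 0 0 0 40;-0.5 0 0 0 0 0 40;-1 0 0 0 0 0 40' 40; python3 -m jog '-1 0 0 0 0 0 40;-0.8 0 0 1 0 0 40;0 0 0 1 0 0 40;0 0 0 1 0 0 40;0 0 0 1 0 0 40';  python3 -c "
from h import *
go(.4176,-.1712,.18,1.39)"
```

```text
t: 17.15
tcp_pos: [0.474, -0.044, 0.3203]
tcp_rot: [-0.107, 0.7, 0.103, 0.698]
contact_force: [-0.6, -0.4, -1.1]
gripper_width: 0.0371
t: 17.57
tcp_pos: [0.4747, -0.0438, 0.3725]
tcp_rot: [0.043, 0.704, -0.047, 0.707]
contact_force: [-1.0, 0.8, 0.4]
gripper_width: 0.0378
t 17.57 grasp [ 0.4755 -0.0449  0.1925] w 0.0378 j [ 0.14  0.19 -0.12  2.    0.04  0.94 -0.13] F [-1.   0.8  0.4] M [-0.06 -0.09 -0.09]
turn [-29.5   -0.07   0.08] or [0.5  0.05 0.05] TCP shift [ 0.52 -5.34 -1.61]
```

```bash
python3 -m jog '0 -1 -0.3 0.5 0 0 40;0 -1 -0.25 0 0 0 40;0 -1 -0.25 0 0 0 40;0 -1 -0.25 0 0 0 40;0 -0.9 -0.2 0 0 0 40'; python3 -m jog '0 -0.2 0 0 0 0 40;0 0 0 0 0 0 40;0 0 0 0 0 0 40;0 0 0 0 0 0 40;0 0 0 0 0 0 40'; python3 - <<'E'
from h import *
go(.4176,-.1712,.15,1.39)
d=r.get_image("top"); x0,y0=(250,130)
cv2.imwrite(f"pics/top3.png",cv2.resize(d["image"][y0:y0+120,x0:x0+150,::-1],None,fx=5,fy=5,interpolation=cv2.INTER_CUBIC))
PX_=PX.copy()
for k in "acd":
    try: x=scan(d,[PX[k]])[0]; t=np.arctan2(*(np.array([.511,-.139])-x[0])[::-1]); print(k,np.round(x[0],4),round(x[1],3),"q",2-((x[1]-t+np.pi)%(2*np.pi)-np.pi),x[3])
    except Exception as e: print(k,e)
E
```

```text
t: 17.98
tcp_pos: [0.4223, -0.1588, 0.374]
tcp_rot: [0.062, 0.701, -0.064, 0.707]
contact_force: [0.6, 0.4, -0.1]
gripper_width: 0.0377
t: 18.4
tcp_pos: [0.4203, -0.1661, 0.3744]
tcp_rot: [0.063, 0.701, -0.065, 0.707]
contact_force: [0.4, 1.1, -0.3]
gripper_width: 0.0379
t 18.4 grasp [ 0.4218 -0.167   0.1944] w 0.0379 j [ 0.32  0.14 -0.01  2.06  0.    0.93  0.12] F [ 0.4  1.1 -0.3] M [ 0.04 -0.05 -0.  ]
turn [30.    0.04 -0.14] or [-0.    0.09  0.03] TCP shift [ 1.78 -0.21 -0.09]
a [ 0.4759 -0.045 ] -1.212 q 1.9985821372724444 [0.10650638 0.11021924 0.1132179 ]
c [ 0.545  -0.2306] 1.911 q 2.014995096920896 [0.10856421 0.1113395  0.1147182 ]
d [ 0.603  -0.1039] -1.821 q 1.0438855372726072 [0.10765634 0.11010547 0.1141791 ]
```

View pics/top3.png

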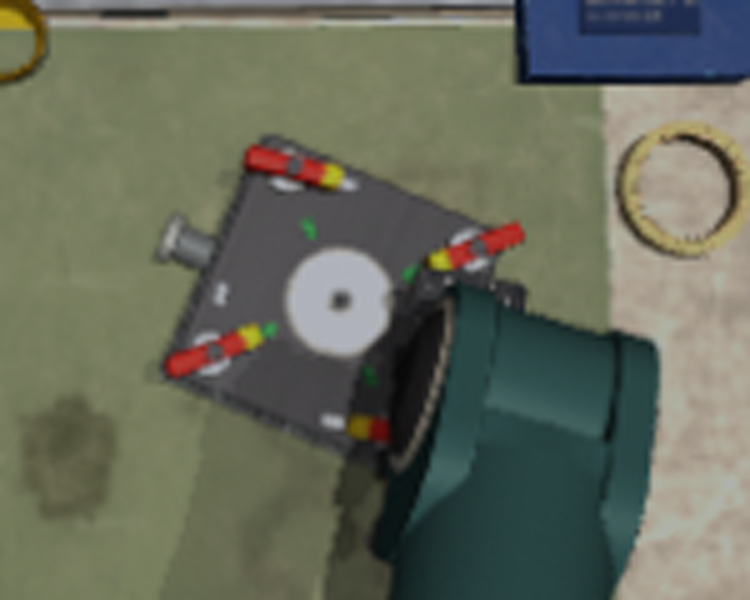

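a (265,330) and c (410,270) point at their green marks, q≈2.0; d unchanged at about 1.0. Descending on b.

```bash
python3 -m jog '0.6 -0.1 -0.05 0 0 0 40;0.6 -0.05 -0.03 0 0 0 40;0.6 0 0 0 0 0 40;0.3 0 0 0 0 0 40;0 0 0 0 0 0 40';  python3 -c "
from h import *
go(.4176,-.1712,.105,1.39)"
```

```text
t: 18.87
tcp_pos: [0.42, -0.1664, 0.3207]
tcp_rot: [0.06, 0.7, -0.063, 0.708]
contact_force: [0.1, -0.9, 0.4]
gripper_width: 0.0378
t 18.87 grasp [ 0.422  -0.1672  0.1407] w 0.0378 j [ 0.32  0.22 -0.01  2.11  0.01  0.8   0.13] F [ 0.1 -0.9  0.4] M [ 0.03 -0.08  0.02]
turn [-29.94  -0.04   0.17] or [0.06 0.11 0.02] TCP shift [ 1.43 -0.2  -0.08]
```

```bash
python3 -m jog '0.5 -0.15 -0.08 0 0.1 0 40;0.5 -0.05 -0.03 0 0 0 40;0.3 0 0 0 0 0 40;0 0 0 0 0 0 40;0 0 0 0 0 0 40';  python3 -c "
from h import *
go(.4176,-.1712,.105,1.39)"
```

```text
t: 19.28
tcp_pos: [0.4173, -0.1707, 0.2871]
tcp_rot: [0.06, 0.704, -0.062, 0.705]
contact_force: [0.0, -0.1, -0.2]
gripper_width: 0.0378
t 19.28 grasp [ 0.4172 -0.1711  0.1071] w 0.0378 j [ 0.33  0.28 -0.01  2.14  0.01  0.73  0.14] F [ 0.  -0.1 -0.2] M [-0.05 -0.07  0.04]
turn [-29.92  -0.04   0.  ] or [0.08 0.   0.02] TCP shift [ 0.08 -0.02  0.02]
```

```bash
python3 -m jog '0.08 0 0 0.1 0 0 0;0 0 0 0 0 0 0;0 0 0 0 0 0 0;0 0 0 0 0 0 0;0 0 0 0 0 0 0' 40;  python3 -m jog '0.02 0 0 0.6 0 0 0;0.02 0 0 0.8 0 0 0;0.02 0 0 0.9 0 0 0;0.02 0 0 0.9 0 0 0;0.02 0 0 0.9 0 0 0' 40;python3 -c "
from h import *
go(.4176,-.1712,.101,1.39-1.03)"
```

```text
t: 19.7
tcp_pos: [0.4178, -0.1707, 0.2865]
tcp_rot: [0.064, 0.703, -0.066, 0.705]
contact_force: [0.2, -1.1, -4.3]
gripper_width: 0.0145
t: 20.12
tcp_pos: [0.4178, -0.1708, 0.285]
tcp_rot: [0.217, 0.671, -0.219, 0.674]
contact_force: [-2.1, 0.3, 1.0]
gripper_width: 0.0147
t 20.12 grasp [ 0.4184 -0.1714  0.105 ] w 0.0147 j [ 0.26  0.28  0.07  2.14 -0.03  0.72 -0.28] F [-2.1  0.3  1. ] M [-0.12 -0.06  0.14]
turn [-2.441e+01  1.000e-02  6.000e-02] or [ 5.59  0.05 -0.01] TCP shift [ 0.16 -0.02  0.  ]
```

```bash
python3 -m jog '0.02 0 0 0.9 0 0 0;0.02 0 0 0.9 0 0 0;0.02 0 0 0.9 0 0 0;0.02 0 0 0.9 0 0 0;0.02 0 0 0.9 0 0 0' 40; python3 -c "
from h import *
go(.4176,-.1712,.101,1.39-1.03)"
```

```text
t: 20.53
tcp_pos: [0.4177, -0.171, 0.2835]
tcp_rot: [0.375, 0.597, -0.376, 0.601]
contact_force: [-2.2, 0.1, 1.7]
gripper_width: 0.0149
t 20.53 grasp [ 0.4186 -0.1718  0.1035] w 0.0149 j [ 0.17  0.28  0.17  2.14 -0.07  0.71 -0.74] F [-2.2  0.1  1.7] M [-0.3   0.    0.14]
turn [-29.14   0.04   0.09] or [ 0.86  0.06 -0.03] TCP shift [ 0.1  -0.01  0.  ]
```

```bash
python3 -m jog '0.02 0 0 0.8 0 0 0;0 0 0 0.5 0 0 0;0 0 0 0.3 0 0 0;0 0 0 0.2 0 0 0;0 0 0 0 0 0 0' 40; python3 -c "
from h import *
go(.4176,-.1712,.101,1.39-1.03)"
```

```text
t: 20.95
tcp_pos: [0.4177, -0.1705, 0.2834]
tcp_rot: [0.434, 0.556, -0.434, 0.561]
contact_force: [-0.6, -1.8, -4.4]
gripper_width: 0.0151
t 20.95 grasp [ 0.4186 -0.1715  0.1034] w 0.0151 j [ 0.14  0.28  0.21  2.15 -0.08  0.71 -0.92] F [-0.6 -1.8 -4.4] M [-0.57 -0.32  1.03]
turn [28.94 -0.05 -0.1 ] or [-1.06  0.06 -0.03] TCP shift [ 0.1  -0.01  0.02]
```

```bash
python3 -m jog '0 0 0 -0.3 0 0 40;0 0 0 0 0 0 40;0 0 0 0 0 0 40;-0.5 0 0 0 0 0 40;-1 0 0 0 0 0 40' 40; python3 -m jog '-1 0 0 -1 0 0 40;-0.8 0 0 -1 0 0 40;0 0 0 -1 0 0 40;0 0 0 -1 0 0 40;0 0 0 -1 0 0 40';python3 -m jog '0 0 0 -1 0 0 40;0 0 0 -1 0 0 40;0 0 0 -1 0 0 40;0 0 0 -1 0 0 40;0 0 0 0 0 0 40';  python3 -c "
from h import *
go(.6013,-.102,.18,-1.82)"
```

```text
t: 21.37
tcp_pos: [0.4167, -0.1701, 0.3189]
tcp_rot: [0.424, 0.565, -0.426, 0.566]
contact_force: [-1.3, 1.0, 0.2]
gripper_width: 0.0375
t: 21.78
tcp_pos: [0.4171, -0.1705, 0.3712]
tcp_rot: [0.259, 0.655, -0.26, 0.661]
contact_force: [-0.6, 0.4, 0.1]
gripper_width: 0.0375
t: 22.2
tcp_pos: [0.417, -0.171, 0.3724]
tcp_rot: [0.108, 0.695, -0.11, 0.702]
contact_force: [0.4, -0.4, -0.7]
gripper_width: 0.0377
t 22.2 grasp [ 0.4187 -0.1719  0.1924] w 0.0377 j [ 0.22  0.14  0.11  2.07 -0.02  0.92  0.03] F [ 0.4 -0.4 -0.7] M [ 0.   -0.07 -0.04]
turn [-0.57  0.1   0.02] or [29.43  0.03 -0.15] TCP shift [0.55 4.87 6.18]
```

```bash
python3 -m jog '0 0.8 1 0 0 0 40;0 0.8 1 0 0 0 40;0 0.8 1 0 0 0 40;0 0.8 1 0 0 0 40;0 0.8 1 0 0 0 40'; python3 -m jog '0 0.7 0.9 0 0 0 40;0 0.2 0.3 0 0 0 40;0 0 0 -0.57 0 0 40;0 0 0 0 0 0 40;0 0 0 0 0 0 40';python3 -c "
from h import *
go(.6013,-.102,.15,-1.82)"
```

```text
t: 22.62
tcp_pos: [0.5681, -0.1169, 0.3747]
tcp_rot: [0.118, 0.693, -0.12, 0.701]
contact_force: [0.1, 0.5, 1.0]
gripper_width: 0.0376
t: 23.03
tcp_pos: [0.6109, -0.1008, 0.3731]
tcp_rot: [0.103, 0.696, -0.105, 0.703]
contact_force: [1.1, 0.4, 1.2]
gripper_width: 0.0376
t 23.03 grasp [ 0.6126 -0.1014  0.1932] w 0.0376 j [ 0.08  0.43  0.05  1.67 -0.02  1.03 -0.16] F [1.1 0.4 1.2] M [-0.   -0.05 -0.07]
turn [-0.44  0.1   0.01] or [ 2.956e+01  1.000e-02 -1.500e-01] TCP shift [ 1.72 -0.16 -0.37]
```

```bash
python3 -m jog '0.5 -0.15 -0.3 -0.4 0.1 0 40;0.6 0 0 0 0 0 40;0.5 0 0 0 0 0 40;0.3 0 0 0 0 0 40;0 0 0 0 0 0 40';python3 -c "
from h import *
go(.6013,-.102,.104,-1.82)"
```

```text
t: 23.45
tcp_pos: [0.6012, -0.1037, 0.3247]
tcp_rot: [0.095, 0.7, -0.095, 0.701]
contact_force: [-0.3, -0.3, -0.2]
gripper_width: 0.0376
t 23.45 grasp [ 0.6013 -0.1038  0.1447] w 0.0376 j [ 0.09  0.47  0.04  1.73 -0.02  0.94 -0.13] F [-0.3 -0.3 -0.2] M [-0.02 -0.09 -0.01]
turn [-0.19  0.01  0.01] or [ 2.981e+01  1.000e-02 -2.000e-02] TCP shift [ 1.63  0.07 -0.01]
```

```bash
python3 -m jog '0.6 0.07 0 -0.15 0 0 40;0.5 0 0 0 0 0 40;0.35 0 0 0 0 0 40;0.1 0 0 0 0 0 40;0 0 0 0 0 0 40';python3 -c "
from h import *
go(.6013,-.102,.104,-1.82)"
```

```text
t: 23.87
tcp_pos: [0.602, -0.1027, 0.2851]
tcp_rot: [0.091, 0.7, -0.092, 0.702]
contact_force: [-0.7, -0.6, 0.8]
gripper_width: 0.0374
t 23.87 grasp [ 0.6024 -0.1029  0.1051] w 0.0374 j [ 0.09  0.52  0.04  1.75 -0.02  0.86 -0.12] F [-0.7 -0.6  0.8] M [-0.02  0.01  0.  ]
turn [-0.1   0.03  0.01] or [ 2.99e+01  1.00e-02 -4.00e-02] TCP shift [ 0.05  0.02 -0.03]
```

```bash
python3 -m jog '0.03 0 0 -0.1 0 0 0;0 0 0 0 0 0 0;0 0 0 0 0 0 0;0 0 0 0 0 0 0;0 0 0 0 0 0 0' 40;  python3 -m jog '0.02 0 0 0.6 0 0 0;0.02 0 0 0.8 0 0 0;0.02 0 0 0.9 0 0 0;0.02 0 0 0.9 0 0 0;0.02 0 0 0.9 0 0 0' 40;python3 -m jog '0.02 0 0 0.9 0 0 0;0.02 0 0 0.9 0 0 0;0.02 0 0 0.9 0 0 0;0.02 0 0 0.9 0 0 0;0.02 0 0 0.9 0 0 0' 40; python3 -c "
from h import *
go(.6013,-.102,.101,-1.82-1)"
```

```text
t: 24.28
tcp_pos: [0.602, -0.1028, 0.2857]
tcp_rot: [0.087, 0.701, -0.088, 0.703]
contact_force: [-0.6, 0.4, -3.8]
gripper_width: 0.0147
t: 24.7
tcp_pos: [0.6017, -0.1028, 0.2842]
tcp_rot: [0.24, 0.664, -0.24, 0.666]
contact_force: [-2.5, 0.2, 0.8]
gripper_width: 0.0146
t: 25.12
tcp_pos: [0.6015, -0.1026, 0.2828]
tcp_rot: [0.396, 0.585, -0.395, 0.587]
contact_force: [-1.9, 0.1, 0.7]
gripper_width: 0.0142
t 25.12 grasp [ 0.6022 -0.1026  0.1028] w 0.0142 j [-0.07  0.54  0.26  1.76 -0.17  0.86 -0.93] F [-1.9  0.1  0.7] M [0.22 0.36 0.16]
turn [ 0.6   0.02 -0.03] or [-2.94e+01  5.00e-02  2.00e-02] TCP shift [ 0.07  0.   -0.02]
```

```bash
python3 -m jog '0.02 0 0 0.7 0 0 0;0 0 0 0.5 0 0 0;0 0 0 0.3 0 0 0;0 0 0 0.2 0 0 0;0 0 0 0 0 0 0' 40; python3 -c "
from h import *
go(.6013,-.102,.101,-1.82-1)"; python3 -m jog '0 0 0 -0.3 0 0 40;0 0 0 0 0 0 40;0 0 0 0 0 0 40;-0.5 0 0 0 0 0 40;-1 0 0 0 0 0 40' 40;python3 -m jog '-1 0 0 0 0 0 40;-1 0 0 0 0 0 40;-1 0 0 0 0 0 40;-1 0 0 0 0 0 40;-0.5 0 0 0 0 0 40';python3 -c "
from h import *
s,M,g=tool(); print(np.round(M,2)); go(.30,-.45,.25,1.9)"
```

```text
t: 25.53
tcp_pos: [0.6018, -0.1022, 0.2831]
tcp_rot: [0.45, 0.544, -0.449, 0.548]
contact_force: [0.9, -1.1, -4.3]
gripper_width: 0.016
t 25.53 grasp [ 0.6027 -0.1025  0.1031] w 0.016 j [-0.11  0.54  0.3   1.76 -0.2   0.86 -1.09] F [ 0.9 -1.1 -4.3] M [-0.01 -0.42  0.91]
turn [-1.22  0.03 -0.04] or [28.78 -0.06 -0.05] TCP shift [ 0.08 -0.02 -0.01]
t: 25.95
tcp_pos: [0.6009, -0.1018, 0.3188]
tcp_rot: [0.44, 0.553, -0.44, 0.554]
contact_force: [-0.4, -1.0, 1.4]
gripper_width: 0.0374
t: 26.37
tcp_pos: [0.5998, -0.1026, 0.4433]
tcp_rot: [0.442, 0.551, -0.441, 0.554]
contact_force: [-0.0, -0.1, -0.2]
gripper_width: 0.0379
[[ 0.    0.98  0.22]
 [-0.    0.22 -0.98]
 [-1.    0.    0.  ]]
t 26.37 grasp [ 0.6004 -0.1028  0.2633] w 0.0379 j [-0.14  0.37  0.34  1.62 -0.13  1.17 -1.12] F [-0.  -0.1 -0.2] M [ 0.02 -0.02 -0.03]
turn [ 1.398e+01 -1.000e-02 -4.000e-02] or [-1.602e+01  4.000e-02 -1.000e-02] TCP shift [  0.51 -14.76  10.91]
```

```bash
python3 -m jog '0 -1 0.8 0 0 0 40;0 -1 0.8 0 0 0 40;0 -1 0.8 0 0 0 40;0 -1 0.8 0 0 0 40;0 -1 0.8 0 0 0 40'; python3 -m jog '0 -1 0.9 0 0 0 40;0 -1 0.9 0 0 0 40;0 -1 0.9 0 0 0 40;0 -1 0.9 0 0 0 40;0 -1 0.9 0 0 0 40'; python3 -m jog '0 0 1 0 0 0 40;0 0 1 0 0 0 40;0 0 1 0 0 0 40;0 0 0 0 0 0 40;0 0 0 0 0 0 40'; python3 - <<'E'
from h import *
print(r.get_state()["tcp_pos"])
d=r.get_image("top"); x0,y0=(250,130)
cv2.imwrite(f"pics/top4.png",cv2.resize(d["image"][y0:y0+120,x0:x0+150,::-1],None,fx=5,fy=5,interpolation=cv2.INTER_CUBIC))
for k in("hammer","yellow_cap","try_square","spray_can_2"):print(k,[(np.round(x["pixel"]).tolist(),round(x["p"],2)) for x in r.find_in(k,d)])
try: rep(d)
except Exception as e: print(e)
m=np.mgrid[158:222,286:352].reshape(2,-1).T[:,::-1]; P=world(d,m); hsv=cv2.cvtColor(d["image"],cv2.COLOR_RGB2HSV)[m[:,1],m[:,0]]
c=np.hypot(*(P[:,:2]-[.511,-.139]).T); k=(abs(P[:,2]-.068)<.008)&(c<.075)&(c>.04); A=np.c_[P[k,:2]-[.511,-.139],np.ones(k.sum())]
print(k.sum(),"plane",np.linalg.lstsq(A,P[k,2],rcond=None)[0])
d=r.get_image("scene"); x0,y0=(250,110)
cv2.imwrite(f"pics/scene4.png",cv2.resize(d["image"][y0:y0+120,x0:x0+150,::-1],None,fx=5,fy=5,interpolation=cv2.INTER_CUBIC))
E
```

```text
t: 26.78
tcp_pos: [0.4993, -0.2268, 0.4524]
tcp_rot: [0.443, 0.55, -0.436, 0.558]
contact_force: [0.7, -0.5, 0.3]
gripper_width: 0.0378
t: 27.2
tcp_pos: [0.3955, -0.3704, 0.4572]
tcp_rot: [0.445, 0.547, -0.435, 0.56]
contact_force: [1.2, -0.6, 0.1]
gripper_width: 0.0379
t: 27.62
tcp_pos: [0.4039, -0.4533, 0.4643]
tcp_rot: [0.449, 0.542, -0.439, 0.559]
contact_force: [0.0, 0.2, 0.0]
gripper_width: 0.0376
[ 0.40385458 -0.45325127  0.46433573]
hammer [([190.0, 222.0], 0.91)]
yellow_cap [([343.0, 177.0], 0.72), ([250.0, 135.0], 0.63)]
try_square [([145.0, 245.0], 0.86)]
spray_can_2 [([176.0, 131.0], 0.7)]
a c [ 0.4752 -0.0446] yaw -1.224 -1.223 q 2.011 2.01 z [0.106 0.11  0.112] [15. 68.] (52, 14)
b c [ 0.4181 -0.1719] yaw 0.368 0.362 q 1.992 1.997 z [0.104 0.109 0.113] [68. 16.] (57, 18)
c c [ 0.5445 -0.23  ] yaw 1.936 1.932 q 1.993 1.997 z [0.106 0.111 0.114] [15. 70.] (51, 18)
d c [ 0.6017 -0.1033] yaw -2.787 -2.759 q 2.002 1.974 z [0.102 0.109 0.112] [69. 17.] (60, 18)
C [ 0.50988763 -0.13746865]
922 plane [0.00107938 0.00080646 0.06836973]
```

View pics/top4.png

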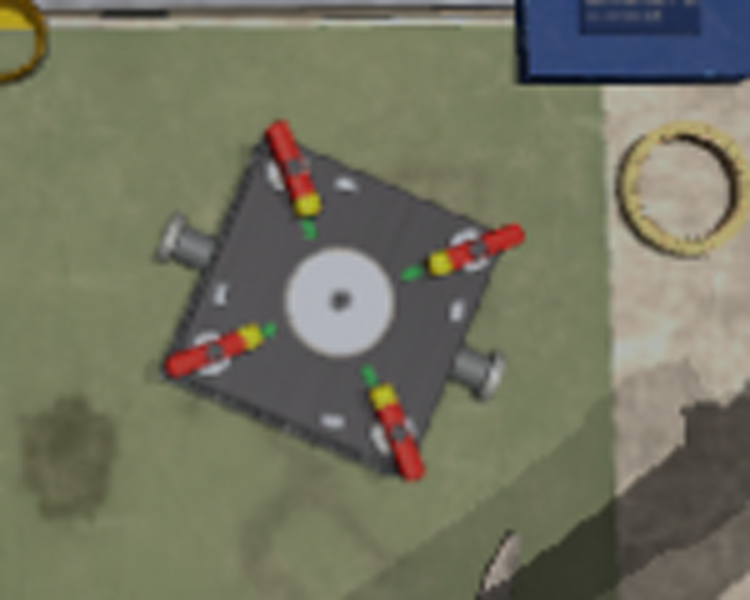

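View pics/scene4.png

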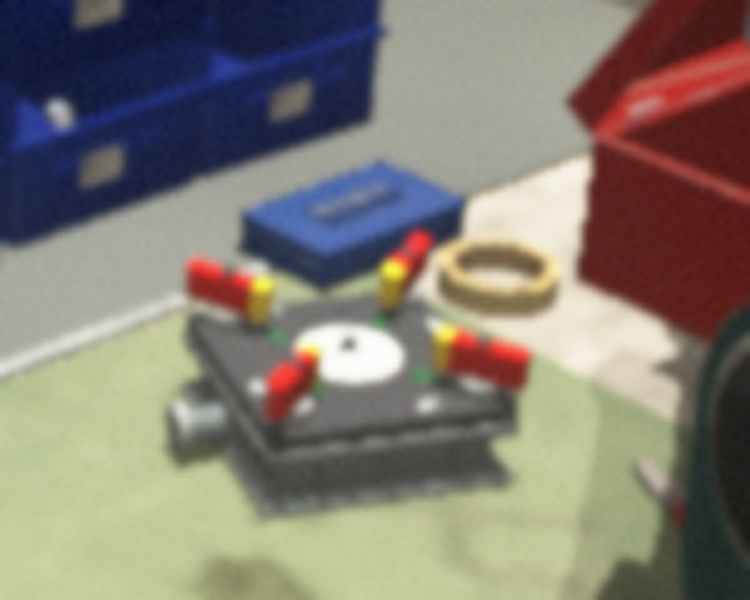

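All four pointers are on their green marks, and the cover's top is level at 68.4 mm with a slope of about 0.001. The arm is clear.

```bash
python3 -c "
from plant import r
print(r.hand_in())"
```

```text
the job is handed in; nothing more can be done
None
```

I tightened the loose screw (a) to its white mark and let go of it. I then drove the screws fully home in crisscross order: c, a, b, d. The job was handed in at about 28 s of the 72 s allowed.

**Screws:**
- After its first part-turn, screw a measured about 0.98 rad, with b and d still near 1.0. c was partly hidden by the gripper then, but it had read 0.98 beforehand and had not been touched.
- With a and c home (2.00 and 2.01), d still read 1.04. b was hidden then, but it had measured 0.99 and had not been touched.
- In the final picture a, b, c and d read 2.01, 1.99, 1.99 and 2.00 rad. Each had also pushed against its stop, at 0.7 to 1.0 N m.

**Cover:** its top lies at 68.4 mm, against 68 mm expected when seated. Its slope is about 0.001 rad.

**Bystanders and arm:** the four bystanders show up in about the same places as at the start. The largest shift is about 5 pixels for the try square, whose first detection was a weak one. The arm never went near any of them, so I put the shift down to detection noise. The finder also took one of the screws for a yellow cap, which I ignored. The arm was clear of everything at hand-in.

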